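# Unclip two slats and cross them on the drying crib

### The job

Pull the two long black slats endwise out of the spring-clip holder, leaving the short one clipped in. Lay them flat on top of the two slats in the steel drip tray, crosswise and parallel to each other, centred on the lower pair with one towards either end of it, so that all four make a steady square drying crib like a # sign. Do not shift the lower pair or disturb the other things on the bench.

Things in the scene. Friction and masses are not known exactly. Their poses are not given: they have to be found in the camera images.
- holder: fixed aluminium block 50 x 184 x 56 mm (rollers to 64), origin under its centre. Slots in its -x face (x = -25 mm) at y = -72, 0, 72 mm, floor z = 33, each hold a slat's notched end 34 mm deep, the rest sticking out level along -x in free air. A sprung roller sits in the notch: only a straight pull along the holder's -x (8 to 15 N) frees a slat, clear after 35 mm
- slat_a: long black plastic slat clipped in any slot of the holder, 150 x 20 x 14 mm (55 g), along its own x, 116 mm sticking out; pinch across its width at its middle, 41 mm out from the holder's face. Origin at the centre of its underside; +x points to the notched end inside the holder, z up. A notch 11 mm wide, 3 mm deep crosses its top 17 mm from that end
- slat_b: long black plastic slat clipped in any slot of the holder, 150 x 20 x 14 mm (55 g), along its own x, 116 mm sticking out; pinch across its width at its middle, 41 mm out from the holder's face. Origin at the centre of its underside; +x points to the notched end inside the holder, z up. A notch 11 mm wide, 3 mm deep crosses its top 17 mm from that end
- slat_a_mid (a point): the middle of slat_a (7 mm above its underside)
- slat_b_mid (a point): the middle of slat_b (7 mm above its underside)
- slat_short: short black slat, 105 x 20 x 14 mm, clipped in the remaining slot with 71 mm sticking out; it stays there. Origin on the centre line of its underside, 75 mm from its notched end
- tray: fixed shallow square steel drip tray, 200 x 200 mm, rim 10 mm high and 3 mm thick, floor 3 mm thick; origin under its centre. The lower two slats lie in it along its y, at about x = -40 and +40 mm; the long slats go on top along its x, at about y = -40 and +40 mm, their undersides 17 mm above the tray's
- base_1: one of the two lower slats lying in the tray, black, 150 x 20 x 14 mm (55 g), lying along its own x, which is about the tray's y; origin at the centre of its underside, on the tray's floor; at the tray's x = -40 mm
- base_2: the other lower slat, alike, at the tray's x = +40 mm
- small_jar: bystander: small clear jar with blue cap, 44 mm across, 77 mm high, origin at the centre of its underside
- wide_jar: bystander: wide-mouth jar with white lid, 73 mm across, 77 mm high, origin at the centre of its underside
- brown_bottle: bystander: brown bottle with blue cap, 60 mm across, 162 mm high, origin at the centre of its underside

How it is judged:
On the way, in this order (a step that is already met when the one before it is completed fails the run):
1. one long slat is clear of the holder (((x of slat_a_mid in the frame of holder below -0.103 m or y of slat_a_mid in the frame of holder above 0.11 m or y of slat_a_mid in the frame of holder below -0.11 m or z of slat_a_mid in the frame of holder above 0.1 m) or (x of slat_b_mid in the frame of holder below -0.103 m or y of slat_b_mid in the frame of holder above 0.11 m or y of slat_b_mid in the frame of holder below -0.11 m or z of slat_b_mid in the frame of holder above 0.1 m))), for 0.1 s.
2. both long slats are clear of the holder ((x of slat_a_mid in the frame of holder below -0.103 m or y of slat_a_mid in the frame of holder above 0.11 m or y of slat_a_mid in the frame of holder below -0.11 m or z of slat_a_mid in the frame of holder above 0.1 m) and (x of slat_b_mid in the frame of holder below -0.103 m or y of slat_b_mid in the frame of holder above 0.11 m or y of slat_b_mid in the frame of holder below -0.11 m or z of slat_b_mid in the frame of holder above 0.1 m)), for 0.1 s.
At the end, for the whole second after the job is handed in: Both long slats rest flat on the lower pair along the tray's x (within 0.17 rad), middles 21-28 mm above the tray's underside and within 25 mm of its centre in x, one at y = 20 to 68, the other at -20 to -68 mm; lower slats moved under 12 mm, short slat under 8 mm ((((x of slat_a_mid in the frame of tray between -0.025 and 0.025 m and y of slat_a_mid in the frame of tray between 0.02 and 0.068 m and z of slat_a_mid in the frame of tray between 0.021 and 0.028 m and angle between the x axis of slat_a and the x axis of tray, either way round below 0.17 rad and angle between slat_a's own z axis and vertical below 0.08 rad and linear speed of slat_a below 0.02 m/s) and (x of slat_b_mid in the frame of tray between -0.025 and 0.025 m and y of slat_b_mid in the frame of tray between -0.068 and -0.02 m and z of slat_b_mid in the frame of tray between 0.021 and 0.028 m and angle between the x axis of slat_b and the x axis of tray, either way round below 0.17 rad and angle between slat_b's own z axis and vertical below 0.08 rad and linear speed of slat_b below 0.02 m/s)) or ((x of slat_a_mid in the frame of tray between -0.025 and 0.025 m and y of slat_a_mid in the frame of tray between -0.068 and -0.02 m and z of slat_a_mid in the frame of tray between 0.021 and 0.028 m and angle between the x axis of slat_a and the x axis of tray, either way round below 0.17 rad and angle between slat_a's own z axis and vertical below 0.08 rad and linear speed of slat_a below 0.02 m/s) and (x of slat_b_mid in the frame of tray between -0.025 and 0.025 m and y of slat_b_mid in the frame of tray between 0.02 and 0.068 m and z of slat_b_mid in the frame of tray between 0.021 and 0.028 m and angle between the x axis of slat_b and the x axis of tray, either way round below 0.17 rad and angle between slat_b's own z axis and vertical below 0.08 rad and linear speed of slat_b below 0.02 m/s))) and distance of each of base_1, base_2 from where it was at the start of the episode below 0.012 m and distance of slat_short from where it was at the start of the episode below 0.008 m); the robot touches nothing.
It fails at once if the short slat is pulled out of its clip (distance of slat_short from where it was at the start of the episode above 0.015 m).
It fails at once if the small jar is pushed away or knocked over (distance of small_jar from where it was at the start of the episode above 0.03 m or angle between small_jar's own z axis and vertical above 0.4 rad).
It fails at once if the wide jar is pushed away or knocked over (distance of wide_jar from where it was at the start of the episode above 0.03 m or angle between wide_jar's own z axis and vertical above 0.4 rad).
It fails at once if the brown bottle is pushed away or knocked over (distance of brown_bottle from where it was at the start of the episode above 0.03 m or angle between brown_bottle's own z axis and vertical above 0.4 rad).
It also fails if it takes over 64 s, if anything falls off the work surface, if the arm or the gripper's body presses on something with over 40 N, if the wrist force passes 120 N, or if a joint passes its speed limit or range.

### The arm

A 6-joint arm with a two-finger parallel gripper is mounted at the origin on a cart in front of the work surface, level with it; the furniture and walls round the work are solid. World frame = base frame: x ahead of the robot, y to its left, z up, the work surface at z = 0. Lengths are in m, angles in rad, forces in N, time in s.
With the tool pointing down it reaches from about 0.3 to 0.775 m from the base axis. Payload 14.6 kg.
Tool frame: the origin (TCP) lies on the centre line of the jaws, within the pads' length; the fingertips stand 19 mm ahead of it and the grasp point (between the pads) is the TCP; z points along the fingers, y is the direction in which the jaws open and shut (so a half turn about z gives the same grasp; the last joint's range is limited). The gripper opens to 94 mm and grips with 3 to 60 N. Pads are 16 mm wide; open, the fingers measure 119 mm over their backs; the gripper's body (75 mm by 177 mm) begins 78 mm behind the grasp point.
Start: joints at [-1.185, 0.3, 1.521, -0, 1.321, -0.067], TCP at [0.241, -0.495, 0.224] pointing down, gripper open.
Joint ranges: [-3.03, 3.03], [-0.79, 2.21], [0.23, 2.52], [-1.04, 4.18], [0, 3.07], [-2.55, 2.55]. Speed limits (rad/s): [2.22, 2.22, 2.57, 3.14, 3.14, 3.14].

### API

Orientations are given as [roll, pitch, yaw] about the fixed x, y, z axes, in that order (R = Rz(yaw) Ry(pitch) Rx(roll)).
In Python, from station import ctrl gives the robot as it stands. The module is installed in compiled form; this text tells all that it offers.
- The arm moves only by the shell command python3 -m creep 'ROWS' [FORCE]. ROWS is a JSON object of lists of equal length, an entry for each row: "translation": the shift along the world's x, y, z in mm, a list of three; "yaw": the turn about the world's z in rad; "gripper": the closure in counts, from 0 (fully open) to 255 (shut). A call has 1 to 5 rows; each row is the pose to reach, as a shift and turn from the pose measured when the call began; what a row does not reach only later rows make up. A row lasts 1/12 s, in which the tool goes at most 41.7 mm and 7.16 degrees, less where a joint would pass 70% of its speed; a pose out of reach is approached as far as the arm can. A call with a gripper value outside its range is refused whole. The fingers move at their own pace and stop on an object; FORCE is the grip in N (left out, the last holds). Time passes only in rows, so rows that repeat a pose let the fingers close. It gives the time, the measured TCP pose, the force and the opening at its end, in the units of the state.
- ctrl.get_obs(): the state, without advancing time (a new reading comes with each control period).
- ctrl.camera(name): name is "scene" or "top" or "wrist"; returns a dict with "pixels" (384x512x3 uint8, red, green, blue), "depth" (384x512 float32, m along the optical axis (not along the pixel's ray), 0 where there is no reading), "fx", "fy", "cx", "cy" (pixels), "R" (3x3) and "t" (3): a world point X has camera coordinates R X + t; the wrist camera has in their place "tool_from_camera" (4x4, takes a point from camera to tool coordinates, whose origin is the TCP and whose axes are the flange's). Camera axes: x right, y down, z forward; pixel columns grow to the right and rows downward; lengths in m; the calibration is good to about 2 mm. A picture is of the moment at which its call begins: read the wrist's pose just before it.
- ctrl.hand_in(): hands the job in, once; it reports no verdict.
The state is a dict: "time_s": time; "qpos": joint angles; "joint_vel": joint speeds; "tau": joint torques, N m; "ee_pos": TCP position; "eef_rot": TCP orientation; "force": force on the tool from outside, world axes, zero at the start; "moment": the same for the moment, N m; "grip_width": finger opening in m.
Only numpy, scipy, OpenCV 4.12 (cv2) and the standard library are available. Lean on these libraries where they do the work, as an engineer would, in place of code of your own. Each camera call takes 0.05 s, during which the arm holds its last target. There are 200 camera calls.

## Working session

There is one attempt and no reset: what is moved stays moved. The work goes in short steps, Python scripts to look and compute and a shell command to move; the robot and the scene stay as the last step left them, time stands still between calls to the robot, and variables do not carry over. Pictures are saved under pics/ and viewed, about 8 in all and at most 12, crops included, and the job is handed in when it is done.

```bash
mkdir -p pics
python3 - <<'E'
from station import ctrl
import cv2,numpy as np
o=ctrl.get_obs();print(o['time_s'],o['ee_pos'],o['eef_rot'],o['grip_width'])
for n in('top','scene'):
    c=ctrl.camera(n);np.savez(f'{n}0.npz',**c)
    cv2.imwrite(f'pics/{n}0.png',c['pixels'][:,:,::-1])
    print(n,c['fx'],c['R'].round(3).tolist(),c['t'])
E
```

```text
0.0 [ 0.24051937 -0.49435328  0.2238823 ] [-3.14042412e+00 -9.60417981e-05  4.52795243e-01] 0.09396534643387625
top 370.8994562298053 [[0.029, -1.0, -0.009], [-0.984, -0.027, -0.178], [0.178, 0.014, -0.984]] [0.06580399 0.64796481 0.93212501]
scene 494.75135187563495 [[-0.521, -0.854, -0.007], [-0.677, 0.418, -0.606], [0.52, -0.311, -0.795]] [0.40087572 0.42773825 1.25010935]
```

View pics/top0.png

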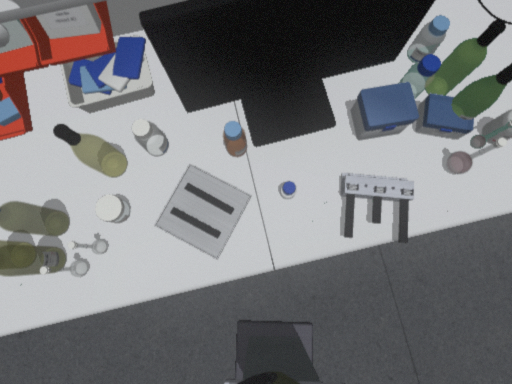

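View pics/scene0.png

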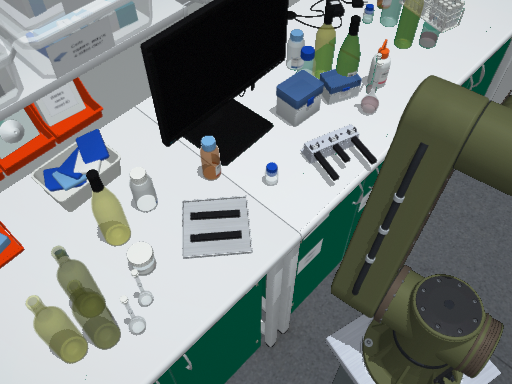

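The top view shows the holder at about (379,187), with the long slats at (349,213) and (404,220) and the short one between them at (377,209). The tray is at (204,211), with its slats at (209,198) and (195,222). The small jar at (289,189) sits between holder and tray, and the bottle is at (235,138).

```bash
cat > h.py <<'E'
import numpy as np,cv2
def world(c):
    d=c['depth'];v,u=np.mgrid[:d.shape[0],:d.shape[1]]
    P=np.stack([(u-c['cx'])/c['fx']*d,(v-c['cy'])/c['fy']*d,d],-1)
    return (P-c['t'])@c['R']
def rect(P):
    r=cv2.minAreaRect((P[:,:2]*1000).astype(np.float32)); b=cv2.boxPoints(r)
    e=[b[1]-b[0],b[2]-b[1]];l=max(e,key=np.linalg.norm)
    a=np.arctan2(l[1],l[0]);a=(a+np.pi/2)%np.pi-np.pi/2
    return np.round(r[0],1),np.round(sorted(r[1]),1),round(float(a),3),'z',np.percentile(P[:,2]*1000,[10,50,90]).round(1)
def blobs(c,W,m,lo=60):
    n,l,s,ce=cv2.connectedComponentsWithStats(m.astype(np.uint8))
    for i in range(1,n):
        if s[i,4]>=lo: print(ce[i].round(0),s[i,4],*rect(W[l==i]))
E
python3 - <<'E'
from h import *
for n in('top','scene'):
    c=dict(np.load(n+'0.npz'));W=world(c);px=c['pixels'].max(2)
    print(n)
    for nm,box,z in(('hold',(-.48,-.2),(.02,.06)),('tray',(-.0,.3),(.012,.03))):
        R=(W[...,0]>.2)&(W[...,0]<.62)&(W[...,1]>box[0])&(W[...,1]<box[1])&(c['depth']>0)
        print(nm,'black');blobs(c,W,R&(px<75)&(W[...,2]>z[0])&(W[...,2]<z[1]))
    R=(W[...,0]>.2)&(W[...,0]<.65)&(W[...,1]>-.5)&(W[...,1]<.4)&(c['depth']>0)
    print('high');blobs(c,W,R&(W[...,2]>.04))
    print('low');blobs(c,W,R&(W[...,2]>.006)&(W[...,2]<.03),150)
E
```

```text
top
hold black
[376. 213.] 125 [ 595.6 -233.1] [17.7 48.2] -0.07 z [44.5 47.9 49.9]
[403. 224.] 289 [ 569.3 -303.6] [20.8 99.1] -0.041 z [44.5 47.5 50.1]
tray black
[222. 206.] 105 [609. 184.] [14.  66.2] 1.136 z [15.4 17.3 20.1]
[198. 224.] 228 [555.3 245.1] [ 14.7 125.7] 1.113 z [15.2 17.2 19.9]
high
[288. 192.] 112 [640.1   1.5] [17.6 40.2] -1.539 z [52.4 65.9 78.6]
[379. 210.] 1297 [ 584.9 -238. ] [129.8 183.7] -1.57 z [44.9 48.4 57.3]
[269. 379.] 489 [225.7  54.3] [  6.9 125.5] -1.219 z [184.5 225.3 266. ]
low
[212. 201.] 348 [624.5 215.9] [ 29.5 139.8] 1.043 z [13.5 17.  19.8]
[195. 223.] 413 [559.6 260.6] [ 28.  160.4] 1.115 z [13.6 16.8 19.9]
scene
hold black
[365. 151.] 190 [ 569.1 -304. ] [ 24.6 102.6] -0.075 z [40.3 46.4 51.1]
[343. 155.] 97 [ 592.3 -235.7] [24.2 55.9] -0.051 z [39.4 47.  51.1]
tray black
[230. 213.] 119 [607.7 184.9] [22.6 66.6] 1.072 z [13.8 17.4 21.1]
[220. 235.] 272 [553.5 244.9] [ 25.  125.9] 1.088 z [13.6 17.3 20.7]
high
[412. 126.] 2938 [232.2   2.1] [ 66.2 195.9] -1.547 z [524.9 661.1 692.5]
[342. 151.] 829 [ 583.9 -238.6] [132.3 184.9] 1.569 z [43.  48.7 57.6]
[273. 173.] 127 [638.6   3.9] [20.9 40.3] 1.517 z [44.7 60.4 78.1]
low
[233. 241.] 183 [518.2 205.9] [113.5 223.7] -1.21 z [ 6.6  9.2 13. ]
[218. 215.] 344 [626.1 219.7] [ 47.2 148.7] 1.157 z [ 7.9 16.  20.4]
[216. 236.] 429 [562.9 251.8] [ 48.8 153.1] 1.058 z [ 7.8 16.  20.2]
```

Run:
```python
from h import *
for n in('top','scene'):
    c=dict(np.load(n+'0.npz'));W=world(c);px=c['pixels'].max(2);g=c['depth']>0
    x,y,z=np.moveaxis(W,2,0)
    print(n,'black');blobs(c,W,g&(px<80)&(x>.48)&(x<.72)&(y<-.1)&(y>-.4)&(z>.035)&(z<.053),50)
    blobs(c,W,g&(px<80)&(x>.45)&(x<.72)&(y>.08)&(y<.4)&(z>.011)&(z<.024),100)
    print('holder');blobs(c,W,g&(px>90)&(x>.55)&(x<.75)&(y<-.1)&(y>-.4)&(z>.050)&(z<.062),50)
    print('tray rect (grey floor..)');
    m=(g&(x>.4)&(x<.78)&(y>.05)&(y<.42)&(z<.024)&(z>-.003)&(px<165)); m=cv2.morphologyEx(m.astype(np.uint8),cv2.MORPH_OPEN,np.ones((3,3)));blobs(c,W,m>0,1500)
    print('hi');blobs(c,W,g&(z>.06)&(z<.4)&(x>.45)&(x<.8)&(y>-.45)&(y<.5),30)
```

```text
top black
[349. 215.] 282 [ 586.9 -160.7] [ 17.8 110.9] -0.073 z [45.5 47.7 49.9]
[376. 209.] 183 [ 604.9 -234.1] [18.5 68.1] -0.07 z [44.3 47.6 50. ]
[403. 221.] 341 [ 576.6 -304.3] [ 20.9 115.8] -0.049 z [43.9 47.6 50. ]
[209. 198.] 292 [627.3 219. ] [ 15.9 145.2] 1.092 z [14.5 17.1 19.8]
[195. 222.] 296 [560.3 254.4] [ 16.1 146.8] 1.112 z [14.3 17.1 19.8]
holder
[378. 187.] 1157 [ 664.3 -239.1] [ 50.7 184.6] 1.504 z [54.4 56.8 59.5]
tray rect (grey floor..)
hi
[147. 135.] 729 [772.6 376.6] [55.3 61.4] 1.499 z [ 80.8 128.2 157.6]
[234. 137.] 571 [774.2 148.8] [51. 58.] -1.56 z [ 86.1 134.1 163.2]
[ 92. 149.] 1481 [715.4 478.9] [41.7 72.6] -0.008 z [ 91.8 180.9 276.5]
[289. 188.] 157 [651.7   2.6] [34.5 34.8] 0.109 z [63.6 76.9 79.2]
[353. 187.] 52 [ 663.4 -168.7] [20.2 32. ] 1.497 z [61.1 65.9 70.3]
[380. 189.] 65 [ 658.2 -241.4] [21.6 34.2] 1.4 z [60.5 63.2 70.3]
[407. 192.] 67 [ 651.4 -309.3] [16.5 30.3] 1.475 z [60.8 64.1 70.8]
[110. 208.] 586 [585.4 468.2] [63.1 69.2] 0.049 z [72.3 76.2 78.7]
scene black
[363. 150.] 214 [ 578.3 -304.7] [ 24.6 121.2] -0.075 z [40.3 46.4 50.7]
[3
[... 238 characters left out ...]
[ 25.5 149.3] 1.098 z [12.8 16.9 20.5]
holder
[331. 139.] 558 [ 662.  -239.7] [ 58.4 186.3] 1.502 z [53.2 56.7 60.3]
tray rect (grey floor..)
hi
[352. 130.] 36 [ 652.2 -310.5] [21.9 29.8] -1.509 z [61.3 66.  70.2]
[336. 136.] 58 [ 657.3 -255.6] [29.8 62.5] -1.556 z [60.6 62.7 69.2]
[209. 153.] 553 [773.1 150.5] [53.4 56.1] -1.393 z [ 74.8 122.8 162.6]
[314. 145.] 38 [ 662.9 -172.2] [24.  42.7] -1.287 z [60.7 65.9 70.9]
[271. 168.] 119 [651.    2.3] [34.3 36.6] -0.567 z [63.  75.2 79.4]
[141. 185.] 667 [770.7 378.4] [56.4 64.7] -1.536 z [ 74.1 122.6 157.5]
[111. 204.] 771 [705.7 479.3] [41.4 58.1] -0.009 z [ 87.1 175.4 281.2]
[141. 253.] 498 [584.8 468. ] [63.1 72.5] -0.016 z [70.4 76.2 79.9]
```

```bash
python3 -m creep '{"translation":[[20,20,0],[40,40,0],[60,60,0],[80,80,0],[100,100,0]],"yaw":[0.12,0.24,0.36,0.48,0.6],"gripper":[120,120,120,120,120]}' 50
python3 -m creep '{"translation":[[20,20,0],[40,40,0],[60,60,0],[80,80,0],[100,100,0]],"yaw":[0.12,0.24,0.36,0.48,0.6],"gripper":[120,120,120,120,120]}' 50
python3 -c "
from station import ctrl;o=ctrl.get_obs();print(o['qpos'],o['eef_rot'],o['grip_width'])"
```

```text
time_s: 0.52
ee_pos: [0.3412, -0.3932, 0.2237]
eef_rot: [-3.14, -0.0, 1.059]
force: [-0.2, -0.8, -0.7]
grip_width: 0.0641
time_s: 0.93
ee_pos: [0.442, -0.292, 0.2235]
eef_rot: [-3.14, -0.001, 1.665]
force: [0.0, -0.9, 0.6]
grip_width: 0.0499
[-6.52622636e-01  2.56529747e-01  1.57859445e+00 -8.40179964e-04
  1.30822761e+00 -7.46122928e-01] [-3.13975030e+00 -5.98624945e-04  1.66451486e+00] 0.049863670454747315
```

```bash
python3 -m creep '{"translation":[[20,16,0],[40,32,-5],[60,48,-10],[80,64,-15],[100,80,-20]],"yaw":[0.12,0.24,0.36,0.48,0.6],"gripper":[120,120,120,120,120]}' 50
python3 -m creep '{"translation":[[12,10,0],[24,20,-5],[36,30,-10],[48,40,-15],[60,49,-20]],"yaw":[0.12,0.24,0.36,0.48,0.6],"gripper":[120,120,120,120,120]}' 50
python3 -m creep '{"translation":[[0,0,0],[0,0,0],[0,0,0]],"yaw":[0.12,0.205,0.205],"gripper":[120,120,120]}' 50
cat >> h.py <<'E'
def wristpic(name):
    from station import ctrl
    from scipy.spatial.transform import Rotation as Ro
    o=ctrl.get_obs();c=ctrl.camera('wrist')
    cv2.imwrite(f'pics/{name}.png',c['pixels'][:,:,::-1])
    T=np.eye(4);T[:3,:3]=Ro.from_euler('xyz',o['eef_rot']).as_matrix();T[:3,3]=o['ee_pos']
    M=np.linalg.inv(T@c['tool_from_camera']);c['R']=M[:3,:3];c['t']=M[:3,3]
    print('pose',o['ee_pos'].round(4),o['eef_rot'].round(3),o['time_s'],o['grip_width'])
    return c
E
python3 - <<'E'
from h import *
c=wristpic('w1');W=world(c);px=c['pixels'].max(2);x,y,z=np.moveaxis(W,2,0);g=c['depth']>0
blobs(c,W,g&(px<80)&(z>.042)&(z<.053)&(y<-.1)&(x<.66),300)
E
```

```text
time_s: 1.35
ee_pos: [0.5427, -0.211, 0.2029]
eef_rot: [-3.139, -0.001, 2.27]
force: [-0.0, -0.5, -0.3]
grip_width: 0.0499
time_s: 1.77
ee_pos: [0.6031, -0.1612, 0.1822]
eef_rot: [-3.14, -0.002, 2.877]
force: [-0.2, -0.9, -0.5]
grip_width: 0.0493
time_s: 2.02
ee_pos: [0.6031, -0.1609, 0.1816]
eef_rot: [-3.14, -0.003, 3.086]
force: [-0.5, -0.3, -0.8]
grip_width: 0.0497
pose [ 0.6031 -0.1609  0.1816] [-3.140e+00 -3.000e-03  3.086e+00] 2.0167 0.049731218367849495
[ 94. 167.] 2807 [ 578.9 -307.1] [ 23.1 117.8] -0.062 z [45.6 46.9 47.9]
[249. 170.] 2572 [ 588.5 -162.5] [ 19.3 117. ] -0.069 z [46.2 47.1 48. ]
[173. 194.] 1557 [ 606.6 -235.7] [21.  74.4] -0.107 z [45.9 47.1 48. ]
```

View pics/w1.png

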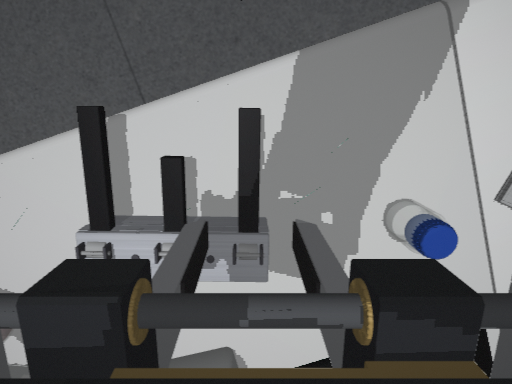

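Wrist view: the left-hand long slat (pixel 249,170) lies between the fingers, and the short one (173,194) is well clear. The measured yaw is -0.069, and tops read 47 mm as expected. I'll descend and grip.

```bash
python3 -m creep '{"translation":[[0,-2.5,-30],[0,-2.5,-65],[0,-2.5,-100],[0,-2.5,-125],[0,-2.5,-135]],"yaw":[-0.013,-0.013,-0.013,-0.013,-0.013],"gripper":[120,120,120,120,120]}' 50
python3 -m creep '{"translation":[[0,0,-0.5],[0,0,-0.5],[0,0,-0.5],[0,0,-0.5],[0,0,-0.5]],"yaw":[0,0,0,0,0],"gripper":[230,230,230,230,230]}' 50
python3 -m creep '{"translation":[[0,0,0],[0,0,0],[0,0,0],[0,0,0]],"yaw":[0,0,0,0],"gripper":[255,255,255,255]}' 50
```

```text
time_s: 2.48
ee_pos: [0.6012, -0.1633, 0.0429]
eef_rot: [-3.141, -0.008, 3.063]
force: [-0.8, 0.4, -1.2]
grip_width: 0.0495
time_s: 2.9
ee_pos: [0.6019, -0.1634, 0.0439]
eef_rot: [-3.141, -0.006, 3.063]
force: [1.3, 2.6, 1.0]
grip_width: 0.0196
time_s: 3.23
ee_pos: [0.6019, -0.1634, 0.0441]
eef_rot: [-3.141, -0.005, 3.063]
force: [-1.0, 0.2, -1.2]
grip_width: 0.0197
```

```bash
python3 -m creep '{"translation":[[-10,0.7,0],[-20,1.4,0],[-30,2.1,0],[-40,2.8,0],[-50,3.4,0]],"yaw":[0,0,0,0,0],"gripper":[255,255,255,255,255]}' 50
python3 -m creep '{"translation":[[-10,0.7,0],[-15,1,0],[-15,1,0]],"yaw":[0,0,0],"gripper":[255,255,255]}' 50
python3 -m creep '{"translation":[[0,0,20],[0,0,50],[0,0,80],[0,0,105],[0,0,106]],"yaw":[0,0,0,0,0],"gripper":[255,255,255,255,255]}' 50
python3 - <<'E'
from h import *
c=wristpic('w2')
E
```

```text
time_s: 3.65
ee_pos: [0.5518, -0.1599, 0.0444]
eef_rot: [-3.14, -0.005, 3.063]
force: [-0.6, 0.6, 0.5]
grip_width: 0.0195
time_s: 3.9
ee_pos: [0.5364, -0.159, 0.0447]
eef_rot: [-3.14, -0.004, 3.063]
force: [-0.6, -0.1, -1.0]
grip_width: 0.0192
time_s: 4.32
ee_pos: [0.5386, -0.1597, 0.156]
eef_rot: [-3.138, 0.003, 3.063]
force: [0.0, -1.4, 0.3]
grip_width: 0.0195
pose [ 0.5386 -0.1597  0.156 ] [-3.138e+00  3.000e-03  3.063e+00] 4.3167 0.019468699134509278
```

View pics/w2.png

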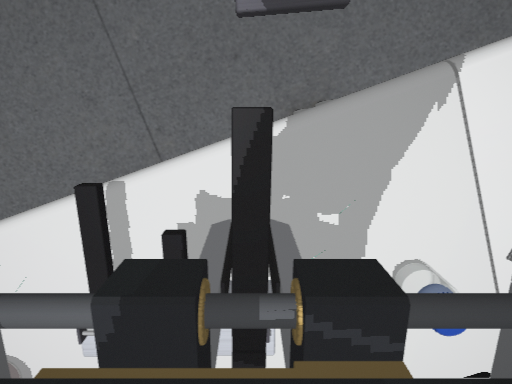

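The first slat is free and held straight between the fingers (pixels 232–272, free end at row 107), and the short slat is still in place. I'll carry it over the tray.

```bash
python3 -m creep '{"translation":[[6,38,0],[12,76,0],[18,114,0],[24,152,0],[30,190,0]],"yaw":[-0.08,-0.16,-0.24,-0.32,-0.396],"gripper":[255,255,255,255,255]}' 50
python3 -m creep '{"translation":[[7,38,0],[14,76,0],[22,114,0],[29,152,0],[36,190,0]],"yaw":[0,0,0,0,0],"gripper":[255,255,255,255,255]}' 50
python3 -m creep '{"translation":[[3,26,0],[7,53,0],[7,53,0],[7,53,0]],"yaw":[0,0,0,0],"gripper":[255,255,255,255]}' 50
python3 - <<'E'
from h import *
c=wristpic('w3');W=world(c);px=c['pixels'].max(2);x,y,z=np.moveaxis(W,2,0);g=c['depth']>0
blobs(c,W,g&(px<80)&(z>.012)&(z<.021)&(y>.08)&(x>.45),100)
print('held');blobs(c,W,g&(px<80)&(z>.145)&(z<.166),300)
E
```

```text
time_s: 4.78
ee_pos: [0.5677, 0.0324, 0.1521]
eef_rot: [-3.138, -0.001, 2.663]
force: [0.7, -0.8, -0.8]
grip_width: 0.0193
time_s: 5.2
ee_pos: [0.6036, 0.2244, 0.1505]
eef_rot: [-3.137, -0.002, 2.663]
force: [0.6, 0.4, -0.2]
grip_width: 0.0194
time_s: 5.53
ee_pos: [0.6101, 0.2785, 0.1484]
eef_rot: [-3.135, -0.004, 2.665]
force: [-0.6, -0.5, -0.3]
grip_width: 0.0192
pose [0.6101 0.2785 0.1484] [-3.135 -0.004  2.665] 5.5333 0.019153427116864907
[176. 153.] 2420 [549.3 232.9] [20.4 98.9] 1.11 z [16.1 17.  17.9]
[278. 151.] 321 [590.4 316. ] [12.6 20.1] -0.465 z [14.8 16.9 17.9]
[169. 231.] 1639 [613.3 192.3] [20.5 84.4] 1.098 z [15.8 17.  17.9]
held
[250. 198.] 7373 [590.1 288.7] [22.6 98.5] -0.507 z [150.4 151.3 152.3]
[248. 348.] 1290 [665.4 248.3] [19.5 27.5] -0.472 z [146.9 149.7 150.8]
```

View pics/w3.png

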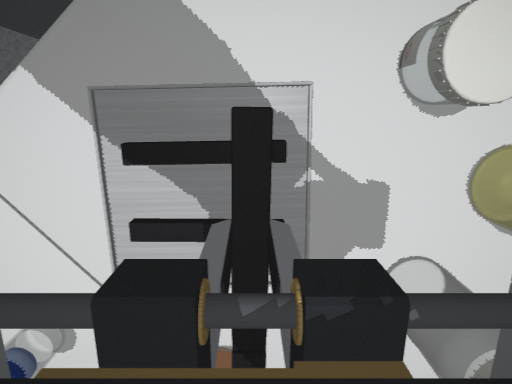

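The held slat is over the tray. The near base slat runs along row 152 (123–286) and the far one along row 231. The held slat's middle works out at (612,277), so it needs to go 3 mm in -y and 119 mm down.

```bash
python3 -m creep '{"translation":[[0,-3,-30],[0,-3,-60],[0,-3,-85],[0,-3,-100],[0,-3,-103]],"yaw":[0,0,0,0,0],"gripper":[255,255,255,255,255]}' 50
python3 -m creep '{"translation":[[0,0,0],[0,0,0]],"yaw":[0,0],"gripper":[255,255]}' 50
```

```text
time_s: 6.0
ee_pos: [0.6089, 0.2725, 0.042]
eef_rot: [-3.131, -0.007, 2.662]
force: [-0.2, 0.6, 0.0]
grip_width: 0.0199
time_s: 6.17
ee_pos: [0.6091, 0.2716, 0.0423]
eef_rot: [-3.131, -0.007, 2.661]
force: [0.2, -0.6, -0.2]
grip_width: 0.0194
```

```bash
python3 -m creep '{"translation":[[1,4,-4],[1,4,-8],[1,4,-11],[1,4,-12.5],[1,4,-13]],"yaw":[0,0,0,0,0],"gripper":[255,255,255,255,255]}' 50
python3 -m creep '{"translation":[[0,0,-0.5],[0,0,-1],[0,0,-1]],"yaw":[0,0,0],"gripper":[255,255,255]}' 50
```

```text
time_s: 6.58
ee_pos: [0.6101, 0.2757, 0.0292]
eef_rot: [-3.131, -0.007, 2.661]
force: [-0.4, 0.4, 1.4]
grip_width: 0.0197
time_s: 6.83
ee_pos: [0.6101, 0.2758, 0.0288]
eef_rot: [-3.131, -0.007, 2.661]
force: [-3.4, 0.3, 5.3]
grip_width: 0.0193
```

Contact shows as about 5 N upward at the expected height, so I'll release and lift.

```bash
python3 -m creep '{"translation":[[0,0,0],[0,0,0],[0,0,0],[0,0,0],[0,0,0]],"yaw":[0,0,0,0,0],"gripper":[170,120,120,120,120]}' 50
python3 -m creep '{"translation":[[0,0,10],[0,0,40],[0,0,75],[0,0,110],[0,0,140]],"yaw":[0,0,0,0,0],"gripper":[120,120,120,120,120]}' 50
python3 - <<'E'
from h import *
c=wristpic('w4');W=world(c);px=c['pixels'].max(2);x,y,z=np.moveaxis(W,2,0);g=c['depth']>0
blobs(c,W,g&(px<80)&(z>.012)&(z<.021)&(y>.08)&(x>.45),100)
print('upper');blobs(c,W,g&(px<80)&(z>.026)&(z<.04)&(y>.1),100)
E
```

```text
time_s: 7.25
ee_pos: [0.6102, 0.2758, 0.0287]
eef_rot: [-3.131, -0.007, 2.661]
force: [0.8, -0.4, 0.6]
grip_width: 0.0482
time_s: 7.67
ee_pos: [0.6103, 0.2758, 0.1721]
eef_rot: [-3.133, -0.005, 2.661]
force: [-0.1, 0.2, 0.2]
grip_width: 0.0496
pose [0.6103 0.2758 0.1721] [-3.133 -0.005  2.661] 7.6667 0.04957538728272517
[274. 147.] 496 [587.9 311.4] [19.8 22.6] 1.106 z [13.6 16.3 17.7]
[187. 149.] 2214 [550.4 235.2] [ 20.1 105.1] 1.112 z [16.1 17.1 18. ]
[190. 221.] 1645 [617.7 200.4] [ 20.9 102.7] 1.085 z [15.8 17.  18. ]
[273. 222.] 463 [657.1 275.7] [20.5 24. ] 1.098 z [13.5 16.4 17.8]
upper
[251. 184.] 3099 [612.6 273.8] [ 19.4 148.9] -0.489 z [30.  31.1 32. ]
```

View pics/w4.png

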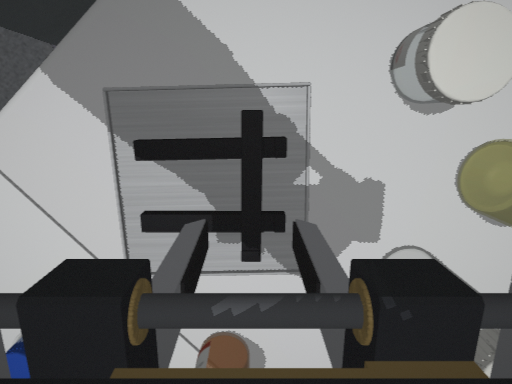

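The first slat lies flat across the pair, its middle at (612.6,273.8) and top at 31 mm (pixel column 251). The bases haven't moved. Next, the second slat.

```bash
python3 -m creep '{"translation":[[-1,-40,0],[-2,-80,0],[-3,-120,0],[-4,-160,0],[-5,-200,0]],"yaw":[0.08,0.16,0.24,0.32,0.412],"gripper":[120,120,120,120,120]}' 50
python3 -m creep '{"translation":[[-1,-40,0],[-2,-80,0],[-3,-120,0],[-4,-160,0],[-5,-200,0]],"yaw":[0,0,0,0,0],"gripper":[120,120,120,120,120]}' 50
python3 -m creep '{"translation":[[-1,-40,0],[-2,-80,0],[-3,-120,0],[-5,-160,0],[-6,-183,0]],"yaw":[0,0,0,0,0],"gripper":[120,120,120,120,120]}' 50
python3 -m creep '{"translation":[[0,0,0],[0,0,0]],"yaw":[0,0],"gripper":[120,120]}' 50
python3 - <<'E'
from h import *
c=wristpic('w5');W=world(c);px=c['pixels'].max(2);x,y,z=np.moveaxis(W,2,0);g=c['depth']>0
blobs(c,W,g&(px<80)&(z>.042)&(z<.053)&(y<-.1)&(x<.66),300)
E
```

```text
time_s: 8.13
ee_pos: [0.6065, 0.0748, 0.1794]
eef_rot: [-3.139, 0.001, 3.077]
force: [-0.0, 0.3, -0.3]
grip_width: 0.0498
time_s: 8.55
ee_pos: [0.6012, -0.1272, 0.1801]
eef_rot: [-3.139, 0.002, 3.077]
force: [1.0, 0.1, -0.5]
grip_width: 0.0497
time_s: 8.97
ee_pos: [0.5942, -0.3141, 0.1806]
eef_rot: [-3.138, 0.002, 3.075]
force: [0.2, 0.3, 0.1]
grip_width: 0.0496
time_s: 9.13
ee_pos: [0.5936, -0.3153, 0.1806]
eef_rot: [-3.138, 0.002, 3.073]
force: [0.5, 0.1, 0.6]
grip_width: 0.0496
pose [ 0.5936 -0.3153  0.1806] [-3.138e+00  2.000e-03  3.073e+00] 9.1333 0.049555353211212946
[260. 167.] 2633 [ 578.4 -306.4] [ 20.  116.3] -0.071 z [46.2 47.1 48. ]
[336. 193.] 1686 [ 605.9 -235.4] [22.9 72.3] -0.077 z [46.  47.1 48.1]
```

```bash
python3 -m creep '{"translation":[[0.5,8,-20],[0.5,8,-50],[0.5,8,-80],[0.5,8,-100],[0.5,8,-105]],"yaw":[0,0,0,0,0],"gripper":[120,120,120,120,120]}' 50
python3 -m creep '{"translation":[[0.5,0,-10],[0.5,0,-20],[0.5,0,-27],[0.5,0,-27],[0.5,0,-27]],"yaw":[0,0,0,0,0],"gripper":[120,120,120,120,120]}' 50
```

```text
time_s: 9.6
ee_pos: [0.5936, -0.3032, 0.0722]
eef_rot: [-3.141, -0.003, 3.076]
force: [0.1, -0.2, -0.0]
grip_width: 0.0498
time_s: 10.02
ee_pos: [0.5943, -0.3033, 0.0456]
eef_rot: [-3.14, -0.002, 3.076]
force: [0.2, -0.6, -0.4]
grip_width: 0.0497
```

```bash
python3 -m creep '{"translation":[[0,-4,-1],[0,-4,-1],[0,-4,-1]],"yaw":[-0.003,-0.003,-0.003],"gripper":[120,120,120]}' 50
python3 -m creep '{"translation":[[0,0,0],[0,0,0],[0,0,0],[0,0,0],[0,0,0]],"yaw":[0,0,0,0,0],"gripper":[200,230,230,230,255]}' 50
python3 -m creep '{"translation":[[0,0,0],[0,0,0],[0,0,0],[0,0,0]],"yaw":[0,0,0,0],"gripper":[255,255,255,255]}' 50
```

```text
time_s: 10.27
ee_pos: [0.5945, -0.3077, 0.0452]
eef_rot: [-3.14, -0.002, 3.073]
force: [0.2, 0.5, -0.3]
grip_width: 0.0495
time_s: 10.68
ee_pos: [0.5945, -0.3076, 0.0452]
eef_rot: [-3.14, -0.002, 3.073]
force: [-0.6, 2.3, 1.1]
grip_width: 0.0199
time_s: 11.02
ee_pos: [0.5945, -0.3076, 0.0452]
eef_rot: [-3.14, -0.002, 3.073]
force: [0.3, 1.0, 0.6]
grip_width: 0.0196
```

```bash
python3 -m creep '{"translation":[[-10,0.7,0],[-20,1.4,0],[-30,2.1,0],[-40,2.8,0],[-50,3.4,0]],"yaw":[0,0,0,0,0],"gripper":[255,255,255,255,255]}' 50
python3 -m creep '{"translation":[[-10,0.7,0],[-15,1,0],[-15,1,0]],"yaw":[0,0,0],"gripper":[255,255,255]}' 50
python3 -m creep '{"translation":[[0,0,20],[0,0,50],[0,0,80],[0,0,105],[0,0,106]],"yaw":[0,0,0,0,0],"gripper":[255,255,255,255,255]}' 50
python3 -m creep '{"translation":[[3,38,0],[6,76,0],[9,114,0],[12,152,0],[15,190,0]],"yaw":[0,0,0,0,0],"gripper":[255,255,255,255,255]}' 50
python3 -m creep '{"translation":[[3,38,0],[6,76,0],[10,114,0],[13,152,0],[16,190,0]],"yaw":[-0.08,-0.16,-0.24,-0.32,-0.408],"gripper":[255,255,255,255,255]}' 50
python3 -m creep '{"translation":[[4,38,0],[8,76,0],[12,110,0],[13,120,0],[13,120,0]],"yaw":[0,0,0,0,0],"gripper":[255,255,255,255,255]}' 50
python3 -m creep '{"translation":[[0,0,0],[0,0,0]],"yaw":[0,0],"gripper":[255,255]}' 50
python3 - <<'E'
from h import *
c=wristpic('w6');W=world(c);px=c['pixels'].max(2);x,y,z=np.moveaxis(W,2,0);g=c['depth']>0
blobs(c,W,g&(px<80)&(z>.012)&(z<.021)&(y>.08)&(x>.45),100)
print('upper');blobs(c,W,g&(px<80)&(z>.026)&(z<.04)&(y>.1),100)
print('held');blobs(c,W,g&(px<80)&(z>.145)&(z<.17),300)
E
```

```text
time_s: 11.43
ee_pos: [0.5441, -0.3041, 0.0452]
eef_rot: [-3.14, -0.002, 3.073]
force: [0.1, -0.7, -2.0]
grip_width: 0.0197
time_s: 11.68
ee_pos: [0.5285, -0.3031, 0.0453]
eef_rot: [-3.14, -0.002, 3.072]
force: [0.2, 0.1, -0.2]
grip_width: 0.0193
time_s: 12.1
ee_pos: [0.5305, -0.3041, 0.1568]
eef_rot: [-3.136, 0.005, 3.073]
force: [1.1, -0.2, -0.6]
grip_width: 0.0194
time_s: 12.52
ee_pos: [0.5456, -0.1123, 0.1563]
eef_rot: [-3.136, 0.005, 3.072]
force: [-0.3, 0.4, -0.9]
grip_width: 0.0198
time_s: 12.93
ee_pos: [0.5616, 0.0798, 0.1557]
eef_rot: [-3.136, 0.004, 2.661]
force: [0.5, -0.3, -1.2]
grip_width: 0.0199
time_s: 13.35
ee_pos: [0.5744, 0.2022, 0.1547]
eef_rot: [-3.136, 0.004, 2.664]
force: [-0.4, -1.1, -0.8]
grip_width: 0.0196
time_s: 13.52
ee_pos: [0.5743, 0.2011, 0.1542]
eef_rot: [-3.135, 0.003, 2.663]
force: [0.8, 1.1, -1.0]
grip_width: 0.0194
pose [0.5743 0.2011 0.1542] [-3.135e+00  3.000e-03  2.663e+00] 13.5167 0.019405267798338465
[301. 146.] 1334 [562.  258.9] [20.6 55.3] 1.11 z [16.1 17.1 18.2]
[367. 145.] 446 [589.  313.7] [18.9 19.8] -0.486 z [13.8 16.5 17.8]
[223. 148.] 332 [530.2 194.3] [13.9 20.1] -0.472 z [16.1 17.  18. ]
[303. 223.] 857 [629.5 224. ] [23.2 54. ] 1.163 z [15.7 17.2 18.1]
[360. 225.] 423 [658.1 277.8] [20.2 20.4] 1.105 z [13.7 16.3 17.7]
upper
[342. 180.] 3554 [609.7 274.8] [ 20.6 143.1] -0.489 z [29.4 31.1 32. ]
held
[250. 196.] 7549 [553.5 211.2] [ 22.7 101.4] -0.479 z [155.2 156.1 156.9]
[249. 346.] 1174 [629.3 171.3] [18.9 25.4] -0.477 z [152.3 154.9 156. ]
```

View pics/w6.png

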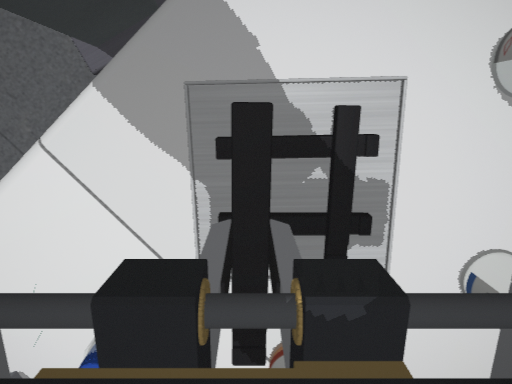

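The second slat is held over the left end of the pair (column 250), and the first lies undisturbed at column 342. It needs to shift about (+1,+2.5) mm, with contact expected at TCP z of about 29 mm.

```bash
python3 -m creep '{"translation":[[1,3,-30],[1,3,-60],[1,3,-90],[1,3,-106],[1,3,-108]],"yaw":[0,0,0,0,0],"gripper":[255,255,255,255,255]}' 50
python3 -m creep '{"translation":[[0,0,0],[0,0,0]],"yaw":[0,0],"gripper":[255,255]}' 50
```

```text
time_s: 13.98
ee_pos: [0.574, 0.202, 0.0431]
eef_rot: [-3.132, -0.0, 2.661]
force: [-1.1, 0.2, -0.5]
grip_width: 0.0194
time_s: 14.15
ee_pos: [0.5744, 0.2012, 0.0439]
eef_rot: [-3.132, 0.0, 2.66]
force: [-0.1, 0.6, 0.4]
grip_width: 0.0196
```

```bash
python3 -m creep '{"translation":[[1,2,-4],[1,2,-8],[1,2,-11],[1,2,-13],[1,2,-14]],"yaw":[0,0,0,0,0],"gripper":[255,255,255,255,255]}' 50
python3 -m creep '{"translation":[[0,0,-0.5],[0,0,-1],[0,0,-1]],"yaw":[0,0,0],"gripper":[255,255,255]}' 50
```

```text
time_s: 14.57
ee_pos: [0.5753, 0.2032, 0.0297]
eef_rot: [-3.132, 0.0, 2.66]
force: [-1.6, 0.8, 2.8]
grip_width: 0.0193
time_s: 14.82
ee_pos: [0.5754, 0.2033, 0.0295]
eef_rot: [-3.132, 0.0, 2.66]
force: [-4.8, -1.6, 6.5]
grip_width: 0.0195
```

```bash
python3 -m creep '{"translation":[[0,0,0],[0,0,0],[0,0,0],[0,0,0],[0,0,0]],"yaw":[0,0,0,0,0],"gripper":[170,120,120,120,120]}' 50
python3 -m creep '{"translation":[[0,0,10],[0,0,40],[0,0,75],[0,0,110],[0,0,140]],"yaw":[0,0,0,0,0],"gripper":[120,120,120,120,120]}' 50
python3 -m creep '{"translation":[[-20,-35,5],[-40,-70,10],[-60,-105,15],[-80,-140,20],[-100,-170,20]],"yaw":[0,0,0,0,0],"gripper":[120,120,120,120,120]}' 50
python3 -m creep '{"translation":[[0,0,0],[0,0,0],[0,0,0]],"yaw":[0,0,0],"gripper":[120,120,120]}' 50
python3 - <<'E'
from h import *
from station import ctrl
o=ctrl.get_obs();print(o['ee_pos'],o['force'])
c=ctrl.camera('top');cv2.imwrite('pics/top1.png',c['pixels'][:,:,::-1])
W=world(c);px=c['pixels'].max(2);x,y,z=np.moveaxis(W,2,0);g=c['depth']>0
blobs(c,W,g&(px<80)&(x>.48)&(x<.72)&(y<-.1)&(y>-.4)&(z>.035)&(z<.053),50)
R=g&(px<80)&(x>.45)&(x<.72)&(y>.08)&(y<.4)
print('lower');blobs(c,W,R&(z>.011)&(z<.0235),30)
print('upper');blobs(c,W,R&(z>.0245)&(z<.04),60)
print('things');blobs(c,W,g&(z>.06)&(z<.17)&(x>.45)&(x<.8)&(y>-.05)&(y<.5),100)
E
```

```text
time_s: 15.23
ee_pos: [0.5754, 0.2033, 0.0294]
eef_rot: [-3.132, 0.0, 2.66]
force: [-0.1, -0.3, 0.1]
grip_width: 0.0479
time_s: 15.65
ee_pos: [0.5755, 0.2033, 0.1727]
eef_rot: [-3.133, 0.002, 2.66]
force: [0.3, 0.4, -0.6]
grip_width: 0.0499
time_s: 16.07
ee_pos: [0.4745, 0.0317, 0.1943]
eef_rot: [-3.134, 0.003, 2.66]
force: [1.1, -0.5, 0.0]
grip_width: 0.0496
time_s: 16.32
ee_pos: [0.4749, 0.032, 0.195]
eef_rot: [-3.135, 0.005, 2.66]
force: [-0.1, 0.2, 0.4]
grip_width: 0.0499
[0.47493029 0.03195387 0.19501416] [-0.14909293  0.23107918  0.42003951]
[376. 209.] 167 [ 605.7 -233.9] [17.3 66.5] -0.065 z [45.3 47.6 49.9]
lower
[189. 187.] 36 [656.9 275.9] [15.2 17.9] 1.111 z [12.6 14.6 18.8]
[208. 198.] 119 [628.3 221.2] [16.3 59.3] 1.069 z [14.8 17.4 19.4]
[228. 209.] 49 [599.8 164.7] [16.1 23.6] 1.111 z [14.6 17.4 19.7]
[175. 211.] 32 [587.5 311.9] [14.7 15.9] 1.145 z [13.  16.1 17.7]
[194. 221.] 120 [561.6 256.6] [15.8 58.3] 1.142 z [14.8 17.5 19.6]
[214. 232.] 54 [533.  199.9] [15.7 25.4] 1.143 z [14.9 17.8 19.7]
upper
[188. 203.] 363 [611.9 273.5] [ 21.  143.8] -0.486 z [28.3 31.  33.6]
[214. 217.] 357 [575.6 201.9] [ 20.5 143.4] -0.492 z [28.3 31.  33.3]
things
[147. 135.] 727 [772.6 377.7] [54.6 62.8] 1.552 z [ 79.9 128.6 157.5]
[234. 137.] 570 [774.4 148.3] [50.4 58.4] -1.083 z [ 85.1 134.6 162.9]
[106. 158.] 646 [712.1 475.6] [32.9 74.3] -0.249 z [ 74.6 126.8 163.3]
[289. 188.] 153 [650.9   3.3] [32.  35.8] -0.909 z [63.7 76.9 79.5]
[110. 208.] 590 [585.4 468.5] [62.9 68.9] 0.005 z [72.4 76.5 78.9]
```

View pics/top1.png

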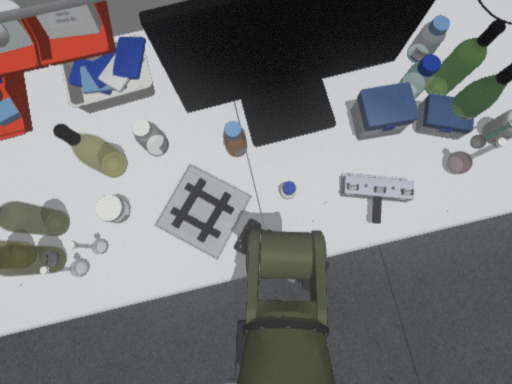

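The top view shows the # crib centred in the tray at (203,210). The short slat is still clipped at (376,209), the jars and bottle haven't moved, and the arm is clear. Handing in.

```bash
python3 -c "
from station import ctrl;print(ctrl.hand_in())"
```

```text
the job is handed in; nothing more can be done
None
```

I pulled both long slats straight out of the holder and laid them across the lower pair in the tray. I then handed the job in at about 16 s of robot time. The hand-in reports no verdict, so the result rests on the last checks below.

- **Upper slats:** their middles are at (612, 274) and (576, 202) mm. That is about ±40 mm either side of the lower pair's centre and within about 1–2 mm of it lengthwise. Both tops read 31 mm as expected, so they lie flat. They are parallel to within 0.01 rad and within about 0.02 rad of square to the lower pair.
- **Lower pair:** the parts still visible fit the starting positions to within about 2 mm.
- **Other things:** the short slat and the two jars and the bottle are where they were, to within about 1 mm.
- **Robot:** the gripper is open and clear of everything, with the force reading near zero.

No check failed. I estimated the tray's centre from the lower slats, with only a rough check against the tray's rim. The lower slats measured about 76 mm apart, against the stated 80 mm or so.

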